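Unlock the weighing dish and hold the weighed tomato over the board

ROBOT

A 6-joint arm with a two-finger parallel gripper is mounted at the origin on a cart in front of the work surface, level with it; the furniture and walls round the work are solid. World frame = base frame: x ahead of the robot, y to its left, z up, the work surface at z = 0. Lengths are in m, angles in degrees, forces in N, time in s.
With the tool pointing down it reaches from about 0.375 to 0.9 m from the base axis. Payload 3.1 kg.
Tool frame: the origin (TCP) lies at the very end of the fingers, on their centre line; the grasp point (between the pads) lies 19 mm behind it; z points along the fingers, y is the line along which they close (so a half turn about z gives the same grasp; the last joint's range is limited). The gripper opens to 87 mm and grips with 3 to 60 N. Pads are 19 mm wide; open, the fingers measure 117 mm over their backs; the gripper's body (75 mm by 190 mm) begins 51 mm behind the grasp point.
Start: joints at [-78.925, 30.224, 82.088, -0, 67.689, -10.227], TCP at [0.227, -0.582, 0.187] pointing down, gripper open.
Joint ranges: [-176.69, 176.69], [-43.24, 126.21], [12.49, 139.97], [-82, 262], [0, 151.66], [-163.58, 163.58]. Speed limits (degrees/s): [159.86, 159.86, 180, 180, 180, 180].

INTERFACE

Orientations are given as a 3x3 rotation matrix whose columns are the frame's x, y, z axes.
In Python, from rig import bot gives the robot as it stands.
- The arm moves only by the tool move_arm, never from a script. Its argument "increments" is a list of rows, each an object with "xyz": the shift along the tool's x, y, z in mm, a list of three; "roll": the turn about the tool's z in rad; "grip": the opening in per cent of the stroke, from 0 (shut) to 100 (fully open). A call has 1 to 5 rows; each row shifts and turns the commanded pose from where the row before left it, along the tool's axes as they then stand; what a row does not reach is not made up. A row lasts 1/12 s, in which the tool goes at most 41.7 mm and 7.16 degrees, less where a joint would pass 70% of its speed; a pose out of reach is approached as far as the arm can. A call is refused whole if a number of a shift passes 41.7 or a number of a turn 0.125, either way. A call with a gripper value outside its range is refused whole. The fingers move at their own pace and stop on an object; the grip force is fixed at half the most. Time passes only in rows, so rows that do not move let the fingers close. It gives the time, the measured TCP pose, the force, the opening and the grip force at its end, in the units of the state.
- bot.read_state(): the state, without advancing time (a new reading comes with each control period).
- bot.capture(name): name is "side" or "top"; returns (picture, depth): 420x560x3 uint8, red, green, blue; 420x560 float32, m along the optical axis (not along the pixel's ray), 0 where there is no reading.
- bot.camera_model(name): a dict with "intrinsics" (3x3 intrinsics, pixels), "rvec" (rotation vector, rad) and "tvec" (3), from world to camera coordinates, as OpenCV has them. Camera axes: x right, y down, z forward; pixel columns grow to the right and rows downward; lengths in m; the calibration is good to about 2 mm. A picture is of the moment at which its call begins. camera_model takes no time and is no camera call.
- bot.hand_in(): hands the job in; it is judged then, once.
Trained networks look in the newest picture that a camera, given by its name, has taken for a name from the list of things; names that differ only in an ending like _2 or _b are one class to them, and where a whole thing is asked for, a point or a joint stands for the part that bears it (a point fixed in the world has none). Each returns a list of dicts, best first, with "conf" (0 to 1); they miss things now and then, are a little off and sometimes report something else, mostly with a low value. They report only what shows in the picture. A call takes as long as a camera call. They do not tell look-alikes from the thing itself.
- bot.spot_in(label, camera): "at" ([x, y, z] in m, in the coordinates of the camera as it stood for that picture, good to about 4 mm: the middle of the surface that is visible of it).
- bot.trace(label, camera): "mask" (420x560 bool, what is visible of it).
The state is a dict: "time_s": time; "joint_positions": joint angles; "qvel": joint speeds; "tau": joint torques, N m; "position": TCP position; "tcp_rot": TCP orientation; "force": force on the tool from outside, world axes, zero at the start; "moment": the same for the moment, N m; "opening": opening from 0.0 (shut) to 1.0 (fully open); "grasp_force": force on a finger pad.
Only numpy, scipy, OpenCV 4.12 (cv2) and the standard library are available. Lean on these libraries where they do the work, as an engineer would, in place of code of your own. Each camera call takes 0.05 s, during which the arm holds its last target. There are 200 camera calls.

TASK

The tomato has been weighed: take the dish off the kitchen scale by its hoop handle - give it a quarter turn anticlockwise (seen from above) in its twist lock, so that the handle runs from the scale's front to its back, then lift it straight out - and carry it, level and smoothly so that the tomato stays in the middle, over to the chopping board. Finish still holding the dish, level and at rest, about a hand's breadth above the middle of the board, with the tomato lying still in the middle of the dish; do not touch the tomato or disturb the board, the mug, the salt shaker or the timer.

Things in the scene. Friction and masses are not known exactly. Their poses are not given: they have to be found in the camera images.
- scale: Flat grey kitchen scale, 245 x 210 mm, 22 mm high, fixed to the worktop. Origin on the worktop below the axis of its twist lock, z up; the front edge with the dark display lies 145 mm off in its own -x, the back edge 100 mm, the sides 105 mm. Red dots left and right: ends of the dish's hoop when locked; green dot in front: one end when open.
- socket (a point): Centre of the floor of the scale's twist-lock socket, on the lock's axis, 24 mm above the worktop; the dish's foot stands here. The socket is a dark round collar, outer radius 58 mm, rim 20 mm above this point; two roof segments inside it hold the lugs of the dish's foot down, with open bays between them. Axes as the scale's.
- dish: Round shallow steel weighing dish, rim radius 89 mm, 51 mm high at the rim, 0.34 kg, with a hoop handle in its own y-z plane. Origin at the centre of the underside of its foot, z up. The foot, radius 33 mm, has 3 mm side play in the socket. The hollow has a flat middle of 13 mm radius, 28.5 mm above the origin, and rises round it at 8, 17, then 25 degrees.
- dish_grip (a point): Centre of the dish's wooden grip, on the dish's axis, 138 mm above the dish's origin: a bar 70 mm long along the dish's y, 16 mm wide along its x, 18 mm high, to be pinched across its width from above. Turn: locked with the dish's axes along the scale's (within 3 degrees), it lifts only 3 mm; turned +78 to +98 degrees about z (90 is meant; end stops at 100 and -4) it lifts out.
- dish_middle (a point): Point on the dish's axis 55.5 mm above its origin: where the tomato's centre is when the tomato lies exactly in the middle of the dish.
- tomato: Red tomato, a ball of 54 mm diameter, about 85 g, lying loose in the hollow of the dish, within about 8 mm of its middle at the start. Origin at its centre. Its top stands 47 mm below the underside of the grip.
- board: Oak chopping board, 240 mm (own x) by 360 mm (own y), 19 mm thick, loose on the worktop, to the right of the scale. Origin at the centre of its underside.
- mug: Bystander: cream mug with coloured stripes, about 83 mm across, 86 mm high, standing behind the scale. Origin at the centre of its underside.
- salt: Bystander: salt shaker, 44 mm across, 90 mm high. Origin at the centre of its underside.
- timer: Bystander: grey-green wind-up kitchen timer, 69 mm across, 61 mm high, behind the board. Origin at the centre of its underside.
Mind the look-alikes: they are no part of the job. What is meant by the tomato is not blue, purple or yellow, and is the larger of those in its own colour.

How it is judged:
By the outcome, as a careful person would: the job done as asked, in the order asked, and still so for the second after the job is handed in, while the arm keeps its last pose, push and grip.
It also fails if it takes over 58 s, if anything falls off the work surface, if the arm or the gripper's body presses on something with over 40 N, if the wrist force passes 120 N, or if a joint passes its speed limit or range.

## Working session

There is one attempt and no reset: what is moved stays moved. The work goes in short steps, Python scripts to look and compute and a tool call to move; the robot and the scene stay as the last step left them, time stands still between calls to the robot, and variables do not carry over. Pictures are saved under pics/ and viewed, at most 10 in all, crops included, and the job is handed in when it is done.

Besides the shell and the picture viewer there is one more tool, called after ">>>" by a JSON object that holds its "api" and its "payload". move_arm: Moves the arm, as the interface text tells. Its arguments: {"type":"object","properties":{"increments":{"type":"array"}},"required":["increments"]}

```bash
mkdir -p pics; cat > h.py <<'E'
import numpy as np, cv2
from rig import bot
def cam(n):
    m=bot.camera_model(n);R=cv2.Rodrigues(np.array(m["rvec"],float))[0];return np.array(m["intrinsics"]),R,np.array(m["tvec"]).ravel()
def c2w(n,p):
    K,R,t=cam(n);return (np.asarray(p)-t)@R
def px(n,p):
    K,R,t=cam(n);q=K@(R@np.asarray(p,float)+t);return q[:2]/q[2]
def cloud(n,d,mask=None):
    K,R,t=cam(n);v,u=np.nonzero((d>0)&(mask if mask is not None else True));z=d[v,u]
    return (np.c_[(u-K[0,2])/K[0,0]*z,(v-K[1,2])/K[1,1]*z,z]-t)@R
def plane(n,u,v,z):
    K,R,t=cam(n);r=R.T@np.linalg.inv(K)@np.array([u,v,1.]);c=-R.T@t;return c+r*(z-c[2])/r[2]
E
python3 - <<'E'
from h import *
np.set_printoptions(precision=4,suppress=True)
ims=[]
for n in("top","side"):
    im,d=bot.capture(n);np.save(n+"d.npy",d);cv2.imwrite(f"pics/{n}0.png",im[...,::-1]);K,R,t=cam(n);print(n,-R.T@t,R[2])
    for l in("scale","socket","dish","dish_grip","tomato","board","mug","salt","timer"):
        try:print(l,[(np.round(c2w(n,o["at"]),3),round(o["conf"],2)) for o in bot.spot_in(l,n)[:4]])
        except Exception as e:print(l,e)
s=bot.read_state();print(s)
E
```

```text
top [0.3584 0.0047 1.3111] [ 0.2113  0.0097 -0.9774]
scale [(array([0.435, 0.141, 0.027]), 0.72), (array([0.515, 0.168, 0.066]), 0.48)]
socket [(array([0.431, 0.139, 0.023]), 0.59)]
dish [(array([0.522, 0.163, 0.066]), 0.9)]
dish_grip [(array([0.523, 0.165, 0.067]), 0.82)]
tomato [(array([ 0.549, -0.011,  0.05 ]), 0.88), (array([0.517, 0.156, 0.093]), 0.73), (array([0.438, 0.345, 0.045]), 0.73), (array([0.518, 0.323, 0.035]), 0.69)]
board [(array([ 0.487, -0.27 ,  0.018]), 0.75)]
mug [(array([0.779, 0.158, 0.04 ]), 0.78)]
salt [(array([0.725, 0.016, 0.081]), 0.51)]
timer [(array([ 0.762, -0.14 ,  0.048]), 0.65)]
side [ 0.0453 -1.2346  0.8221] [ 0.361   0.8151 -0.4531]
scale [(array([0.555, 0.092, 0.019]), 0.7)]
socket [(array([0.554, 0.096, 0.017]), 0.66)]
dish [(array([0.577, 0.152, 0.069]), 0.9)]
dish_grip [(array([0.578, 0.151, 0.069]), 0.59)]
tomato [(array([0.528, 0.144, 0.089]), 0.67), (array([ 0.543, -0.019,  0.037]), 0.65), (array([0.667, 0.149, 0.02 ]), 0.44)]
board [(array([ 0.496, -0.327,  0.016]), 0.68)]
mug [(array([0.757, 0.133, 0.063]), 0.85)]
salt [(array([0.717, 0.008, 0.043]), 0.88), (array([0.756, 0.132, 0.064]), 0.59)]
timer [(array([ 0.758, -0.161,  0.034]), 0.84)]
{'time_s': 1.0, 'joint_positions': array([-78.9248,  30.2223,  82.0883,  -0.0006,  67.6867, -10.2292]), 'qvel': array([ 0.0051,  0.0058,  0.0681,  0.0652, -0.1706,  0.0151]), 'tau': array([  0.0004, -44.0017, -17.6988,   0.0634,   0.0504,  -0.    ]), 'position': array([ 0.2271, -0.5823,  0.1875]), 'tcp_rot': array([[ 0.9317,  0.3633, -0.    ],
       [ 0.3633, -0.9317, -0.    ],
       [-0.    ,  0.    , -1.    ]]), 'force': array([0.8505, 0.006 , 0.4639]), 'moment': array([-0.0507, -0.0153,  0.0198]), 'grasp_force': 0.0, 'opening': 0.9976850743582342}
```

View pics/top0.png

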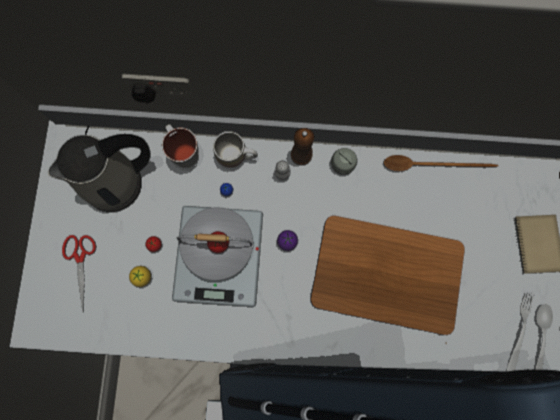

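View pics/side0.png

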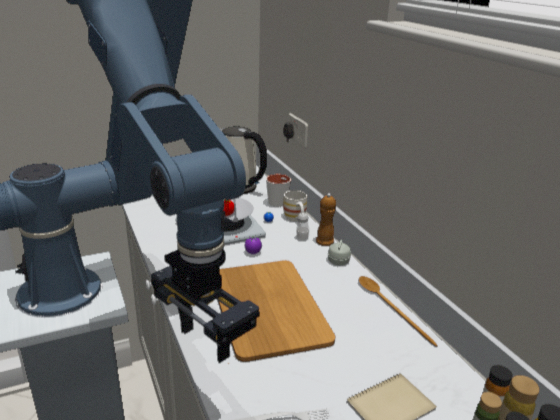

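The top view shows the scale at about (218,255), the dish at (217,243) with its grip bar at about (212,238), the red tomato at (218,243), and a small red look-alike at (153,243). The purple ball at (288,240) lies between the scale and the board, whose centre is at (388,275). The mug is at (229,150), the salt at (283,170) and the timer at (344,160), and a pepper mill stands at (303,145). Next I'll measure from the depth.

```bash
python3 - <<'E'
from h import *
np.set_printoptions(precision=4,suppress=True)
im,d=bot.capture("top");
P=cloud("top",d); 
a=np.array([.53,.16]);near=np.hypot(*(P[:,:2]-a).T)<.13
bar=P[near&(P[:,2]>.155)&(P[:,2]<.2)];print("bar",len(bar),bar.mean(0),bar.min(0),bar.max(0))
def rect(p):
    r=cv2.minAreaRect(p[:,:2].astype(np.float32)*1000);return r
print(rect(bar))
ext=bar[:,:2]-bar[:,:2].mean(0);w,V=np.linalg.eigh(ext.T@ext);print("axis",np.degrees(np.arctan2(V[1,1],V[0,1])))
# rim: points z .065-.080
r=P[near&(P[:,2]>.068)&(P[:,2]<.085)];c=a.copy()
from scipy.optimize import least_squares
rr=np.hypot(*(r[:,:2]-np.array([.515,.165])).T);r=r[rr>.07]
f=least_squares(lambda q:np.hypot(r[:,0]-q[0],r[:,1]-q[1])-q[2],[.515,.165,.085],loss="soft_l1",f_scale=.003);print("rim",f.x,len(r))
e=cv2.minEnclosingCircle((r[:,:2]*1000).astype(np.float32));print(e)
m=bot.trace("scale","top")[0]["mask"];S=cloud("top",d,m);S=S[(S[:,2]>.012)&(S[:,2]<.03)];print("scale",rect(S),np.median(S[:,2]))
m=bot.trace("board","top")[0]["mask"];S=cloud("top",d,m);S=S[S[:,2]<.03];print("board",rect(S),np.median(S[:,2]))
for l in("mug","salt","timer"):
    m=bot.trace(l,"top")
    if m:
        S=cloud("top",d,m[0]["mask"]);print(l,S.mean(0),S.min(0),S.max(0))
for n,mk in(("red",(im[...,0]>120)&(im[...,1]<60)&(im[...,2]<60)),("green",(im[...,1]>im[...,0]*1.5)&(im[...,1]>im[...,2]*1.3)&(im[...,1]>80))):
    k,L,st,ce=cv2.connectedComponentsWithStats(mk.astype(np.uint8))
    for i in range(1,k):
        u,v=ce[i];print(n,st[i,4],ce[i],plane("top",u,v,.022), cloud("top",d,L==i).mean(0))
x=im[190:310,160:300][...,::-1];cv2.imwrite("pics/crop.png",cv2.resize(x,None,fx=5,fy=5,interpolation=cv2.INTER_CUBIC))
for q in([.5,.4,0],[.7,-.25,.1]):print(px("side",q))
pm=P[(P[:,2]>.1)&(P[:,0]>.6)];print("tall",[ (pm[(pm[:,1]>lo)&(pm[:,1]<lo+.1)].max(0)) for lo in(-.2,-.1,0,.1,.2,.3) if len(pm[(pm[:,1]>lo)&(pm[:,1]<lo+.1)])])
E
```

```text
bar 291 [0.5251 0.1625 0.1677] [0.5175 0.0933 0.1551] [0.5338 0.2343 0.1767]
((525.5931396484375, 163.8230743408203), (16.212160110473633, 141.0670623779297), 1.9141000509262085)
axis 91.05349451479324
rim [0.5238 0.1645 0.0822] 1245
((526.1952514648438, 164.3102569580078), 89.59182739257812)
scale ((503.8199462890625, 163.86463928222656), (244.9822540283203, 210.09588623046875), 0.05785473808646202) 0.021534945016868548
board ((489.779296875, -270.88385009765625), (370.36248779296875, 247.4994659423828), 82.61922454833984) 0.01810989801194144
mug [0.7759 0.1525 0.0428] [ 0.7292  0.0838 -0.0023] [0.8113 0.1942 0.0905]
salt [0.7224 0.0161 0.0668] [ 0.7094 -0.0038  0.0042] [0.7457 0.0354 0.0933]
timer [ 0.765  -0.1384  0.0458] [ 0.7368 -0.1729 -0.0029] [ 0.8124 -0.1077  0.0648]
red 128 [183.8984 152.8828] [0.7649 0.278  0.022 ] [0.7695 0.2811 0.0075]
red 181 [ 78.2983 249.0331] [0.4934 0.5154 0.022 ] [0.495  0.5205 0.0091]
red 16 [153.8125 240.9375] [0.5274 0.3283 0.022 ] [0.5252 0.3242 0.0384]
red 5 [148.8 240.4] [0.5278 0.3411 0.022 ] [0.5256 0.3368 0.0387]
red 5 [148.4 244.8] [0.5166 0.3407 0.022 ] [0.5148 0.337  0.0365]
red 7 [152.8571 246.2857] [0.5137 0.3291 0.022 ] [0.5117 0.325  0.0383]
red 3 [256.6667 248.3333] [0.5271 0.0673 0.022 ] [0.527  0.0673 0.0227]
green 5 [214.8 284.6] [0.4293 0.1639 0.022 ] [0.4292 0.1637 0.0233]
[198.1082 199.8992]
[339.6348 254.5666]
tall [array([ 0.8456, -0.1   ,  0.6713]), array([ 0.8456, -0.    ,  0.6136]), array([0.8457, 0.1   , 0.6037]), array([0.8454, 0.2   , 0.5916]), array([0.8451, 0.2999, 0.581 ]), array([0.8455, 0.4   , 0.5707])]
```

View pics/crop.png

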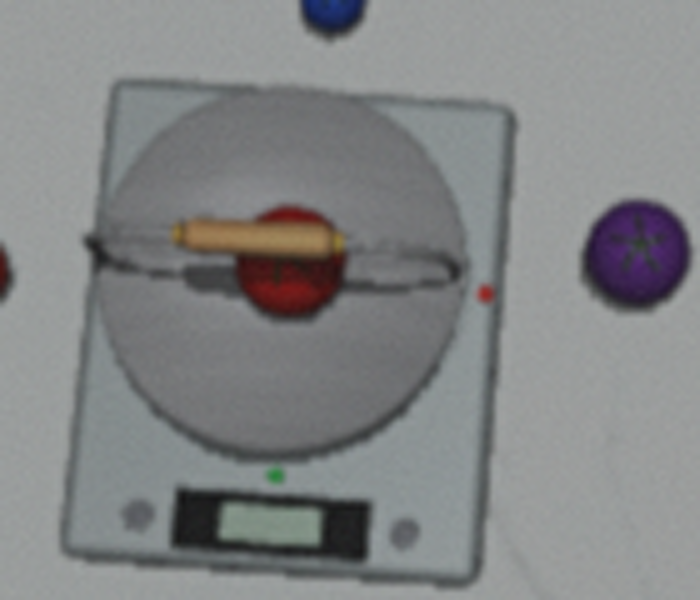

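The dish axis is at about (0.526, 0.164) and the dish yaw is about +1°. The board centre is at about (0.490, -0.271). I'll raise the arm and turn it so the fingers close along world x, then move over.

>>> {"api": "move_arm", "payload": {"increments": [{"xyz": [0, 0, -10], "roll": -0.12, "grip": 100}, {"xyz": [0, 0, -10], "roll": -0.12, "grip": 100}, {"xyz": [0, 0, -10], "roll": -0.12, "grip": 100}, {"xyz": [0, 0, -10], "roll": -0.12, "grip": 100}, {"xyz": [0, 0, -10], "roll": -0.12, "grip": 100}]}}

```text
time_s: 1.72
position: [0.227, -0.5822, 0.2379]
tcp_rot: [[0.559, 0.829, -0.0], [0.829, -0.559, 0.0], [0.0, -0.0, -1.0]]
force: [0.1, -0.3, 0.5]
opening: 0.999
grasp_force: 0.0
```

>>> {"api": "move_arm", "payload": {"increments": [{"xyz": [0, 0, -10], "roll": -0.12, "grip": 100}, {"xyz": [0, 0, -10], "roll": -0.12, "grip": 100}, {"xyz": [0, 0, -10], "roll": -0.12, "grip": 100}, {"xyz": [0, 0, -10], "roll": -0.12, "grip": 100}, {"xyz": [0, 0, -10], "roll": -0.12, "grip": 100}]}}

```text
time_s: 2.13
position: [0.2271, -0.5821, 0.2879]
tcp_rot: [[-0.007, 1.0, -0.0], [1.0, 0.007, 0.0], [0.0, -0.0, -1.0]]
force: [0.4, -0.4, -0.3]
opening: 0.999
grasp_force: 0.0
```

>>> {"api": "move_arm", "payload": {"increments": [{"xyz": [37, 15, 0], "roll": 0, "grip": 100}, {"xyz": [37, 15, 0], "roll": 0, "grip": 100}, {"xyz": [37, 15, 0], "roll": 0, "grip": 100}, {"xyz": [37, 15, 0], "roll": 0, "grip": 100}, {"xyz": [37, 15, 0], "roll": 0, "grip": 100}]}}

```text
time_s: 2.55
position: [0.3022, -0.3954, 0.2875]
tcp_rot: [[-0.0, 1.0, 0.0], [1.0, 0.0, -0.0], [-0.0, 0.0, -1.0]]
force: [-0.2, -0.2, 1.1]
opening: 1.002
grasp_force: 0.0
```

>>> {"api": "move_arm", "payload": {"increments": [{"xyz": [37, 15, 0], "roll": 0, "grip": 100}, {"xyz": [37, 15, 0], "roll": 0, "grip": 100}, {"xyz": [37, 15, 0], "roll": 0, "grip": 100}, {"xyz": [37, 15, 0], "roll": 0, "grip": 100}, {"xyz": [37, 15, 0], "roll": 0, "grip": 100}]}}

```text
time_s: 2.97
position: [0.377, -0.2103, 0.2877]
tcp_rot: [[-0.0, 1.0, 0.001], [1.0, 0.0, -0.0], [-0.0, 0.001, -1.0]]
force: [0.8, -0.5, 0.4]
opening: 0.996
grasp_force: 0.0
```

>>> {"api": "move_arm", "payload": {"increments": [{"xyz": [37, 15, 0], "roll": 0, "grip": 100}, {"xyz": [37, 15, 0], "roll": 0, "grip": 100}, {"xyz": [37, 15, 0], "roll": 0, "grip": 100}, {"xyz": [37, 15, 0], "roll": 0, "grip": 100}, {"xyz": [37, 15, 0], "roll": 0, "grip": 100}]}}

```text
time_s: 3.38
position: [0.4519, -0.0251, 0.2878]
tcp_rot: [[-0.001, 1.0, 0.001], [1.0, 0.001, -0.0], [-0.0, 0.001, -1.0]]
force: [0.9, -0.8, 0.0]
opening: 1.001
grasp_force: 0.0
```

>>> {"api": "move_arm", "payload": {"increments": [{"xyz": [37, 15, 0], "roll": 0, "grip": 100}, {"xyz": [37, 15, 0], "roll": 0, "grip": 100}, {"xyz": [37, 15, 0], "roll": 0, "grip": 100}, {"xyz": [37, 15, 0], "roll": 0, "grip": 100}, {"xyz": [37, 15, 0], "roll": 0, "grip": 100}]}}

```text
time_s: 3.8
position: [0.5267, 0.1602, 0.2876]
tcp_rot: [[-0.001, 1.0, 0.0], [1.0, 0.001, -0.0], [-0.0, 0.0, -1.0]]
force: [1.3, -0.1, 1.1]
opening: 1.003
grasp_force: 0.0
```

>>> {"api": "move_arm", "payload": {"increments": [{"xyz": [3.8, -0.8, 25], "roll": -0.015, "grip": 100}, {"xyz": [0, 0, 30], "roll": 0, "grip": 100}, {"xyz": [0, 0, 30], "roll": 0, "grip": 100}, {"xyz": [0, 0, 10], "roll": 0, "grip": 100}, {"xyz": [0, 0, 0], "roll": 0, "grip": 100}]}}

```text
time_s: 4.22
position: [0.5231, 0.1617, 0.1897]
tcp_rot: [[-0.016, 1.0, -0.007], [1.0, 0.016, -0.001], [-0.001, -0.007, -1.0]]
force: [0.1, 0.9, -0.7]
opening: 1.002
grasp_force: 0.0
```

```bash
python3 - <<'E'
from h import *
im,d=bot.capture("side");u,v=px("side",[.526,.164,.16]).astype(int)
x=im[max(v-70,0):v+50,u-70:u+70][...,::-1];cv2.imwrite("pics/c2.png",cv2.resize(x,None,fx=5,fy=5));print(u,v)
E
```

```text
225 183
```

View pics/c2.png

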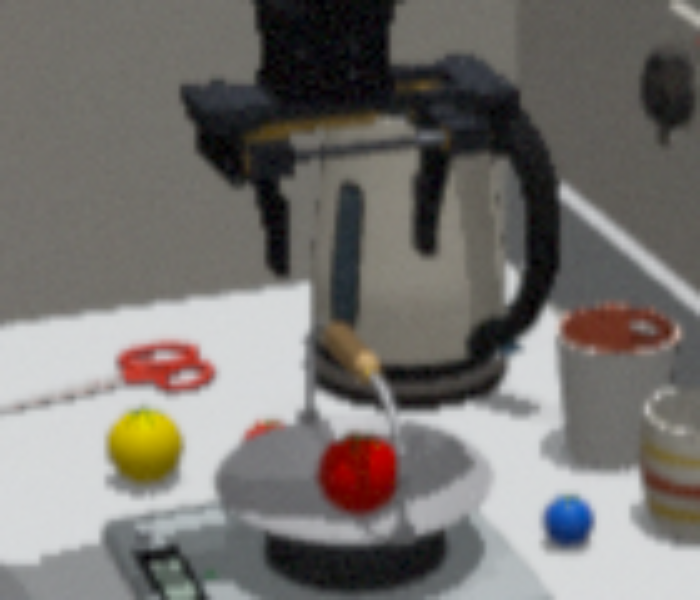

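The open fingers straddle the bar (bar at about (350,350) in the crop, fingers at 270 and 430). I'll let the arm settle and continue down.

>>> {"api": "move_arm", "payload": {"increments": [{"xyz": [0, 0, 15], "roll": 0, "grip": 100}, {"xyz": [0, 0, 15], "roll": 0, "grip": 100}, {"xyz": [0, 0, 12], "roll": 0, "grip": 100}, {"xyz": [0, 0, 5], "roll": 0, "grip": 100}, {"xyz": [0, 0, 0], "roll": 0, "grip": 100}]}}

```text
time_s: 4.68
position: [0.5263, 0.1616, 0.1462]
tcp_rot: [[-0.015, 1.0, 0.001], [1.0, 0.015, 0.0], [0.0, 0.001, -1.0]]
force: [-1.0, 0.0, -0.4]
opening: 0.999
grasp_force: 0.0
```

>>> {"api": "move_arm", "payload": {"increments": [{"xyz": [2.2, 0, 3], "roll": 0, "grip": 100}, {"xyz": [0, 0, 0], "roll": 0, "grip": 60}, {"xyz": [0, 0, 0], "roll": 0, "grip": 40}, {"xyz": [0, 0, 0], "roll": 0, "grip": 30}, {"xyz": [0, 0, 0], "roll": 0, "grip": 25}]}}

```text
time_s: 5.1
position: [0.5259, 0.1641, 0.143]
tcp_rot: [[-0.016, 1.0, 0.001], [1.0, 0.016, 0.0], [0.0, 0.001, -1.0]]
force: [-0.4, 0.4, -0.6]
opening: 0.779
grasp_force: 0.0
```

>>> {"api": "move_arm", "payload": {"increments": [{"xyz": [0, 0, 0], "roll": 0, "grip": 21}, {"xyz": [0, 0, 0], "roll": 0, "grip": 19}, {"xyz": [0, 0, 0], "roll": 0, "grip": 15}, {"xyz": [0, 0, 0], "roll": 0, "grip": 0}, {"xyz": [0, 0, 0], "roll": 0, "grip": 0}]}}

```text
time_s: 5.52
position: [0.5255, 0.164, 0.1424]
tcp_rot: [[-0.016, 1.0, -0.0], [1.0, 0.016, -0.0], [-0.0, -0.0, -1.0]]
force: [-0.2, -0.3, 1.2]
opening: 0.401
grasp_force: 0.0
```

>>> {"api": "move_arm", "payload": {"increments": [{"xyz": [0, 0, 0], "roll": 0, "grip": 0}, {"xyz": [0, 0, 0], "roll": 0, "grip": 0}, {"xyz": [0, 0, 0], "roll": 0, "grip": 0}, {"xyz": [0, 0, 0], "roll": 0, "grip": 0}, {"xyz": [0, 0, 0], "roll": 0, "grip": 0}]}}

```text
time_s: 5.93
position: [0.5255, 0.164, 0.1424]
tcp_rot: [[-0.016, 1.0, -0.0], [1.0, 0.016, 0.0], [0.0, -0.0, -1.0]]
force: [-0.6, 0.1, -0.4]
opening: 0.043
grasp_force: 0.0
```

The opening has gone below the bar's width with no force, so the fingers aren't holding the bar. I'll look.

```bash
python3 - <<'E'
from h import *
np.set_printoptions(precision=4,suppress=True)
im,d=bot.capture("side");u,v=px("side",[.526,.164,.14]).astype(int)
x=im[max(v-60,0):v+45,u-70:u+70][...,::-1];a=cv2.resize(x,None,fx=4,fy=4)
im,d=bot.capture("top");u,v=px("top",[.526,.164,.14]).astype(int)
x=im[v-52:v+53,u-30:u+30][...,::-1];b=cv2.resize(x,None,fx=4,fy=4);cv2.imwrite("pics/c3.png",np.hstack([a,b]))
s=bot.read_state();print(s["position"],s["opening"],s["grasp_force"],s["force"],s["tau"])
E
```

```text
[0.5255 0.1641 0.1425] 0.014330394379410952 0.0 [-0.1115 -0.0071 -0.7143] [ -0.0001 -39.1014 -14.6634   0.0661   0.031    0.    ]
```

View pics/c3.png

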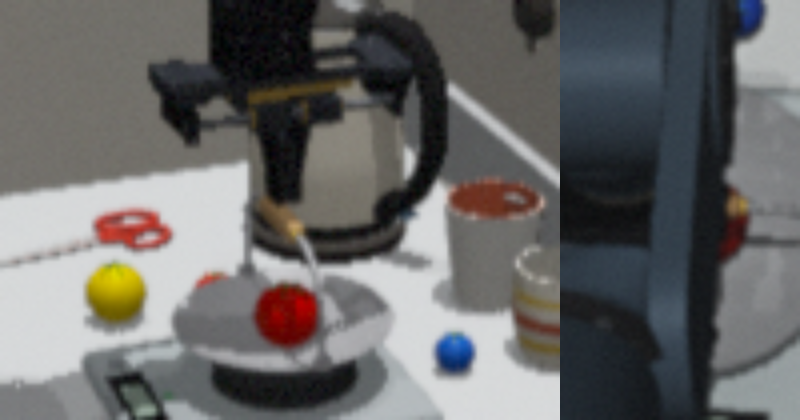

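The fingertips end just above the bar (crop: tips at (283,200), bar at (280,215)). I'll check the heights by depth.

```bash
python3 - <<'E'
from h import *
np.set_printoptions(precision=3,suppress=True,linewidth=150)
im,d=bot.capture("side");K,R,t=cam("side");print(K)
print("px tcp",px("side",[.5255,.164,.1425]),"bar",px("side",[.526,.164,.162]))
x0,y0=px("side",[.526,.164,.14]).astype(int)-[70,60]
for name,(cx,cy) in dict(tip=(283,190),tip2=(283,180),tip3=(285,196),bar=(275,213),bar2=(290,228),bar3=(268,205)).items():
    u=int(x0+cx/4);v=int(y0+cy/4);z=d[v,u];print(name,u,v,im[v,u],(np.linalg.inv(K)@[u,v,1]*z-t)@R)
hs=cv2.cvtColor(im,cv2.COLOR_RGB2HSV);m=np.zeros(d.shape,bool);m[y0:y0+105,x0:x0+140]=1
w=(hs[...,0]>8)&(hs[...,0]<22)&(hs[...,1]>70)&(hs[...,2]>90)&m
P=cloud("side",d,w);P=P[(abs(P[:,0]-.526)<.05)&(abs(P[:,1]-.164)<.06)&(P[:,2]<.18)];print(len(P),P.mean(0),P.min(0),P.max(0))
dk=(im.max(2)<50)&m;P=cloud("side",d,dk);P=P[(abs(P[:,0]-.526)<.05)&(abs(P[:,1]-.164)<.05)&(P[:,2]<.26)];P=P[P[:,2]>.12];print(len(P),P[np.argsort(P[:,2])[:20]])
im,d=bot.capture("top");P=cloud("top",d);k=(abs(P[:,0]-.526)<.014)&(P[:,1]<.17)&(P[:,1]>.06)&(P[:,2]<.2)&(P[:,2]>.11);print(P[k][:40])
E
```

```text
[[513.714   0.    265.547]
 [  0.    513.714 209.178]
 [  0.      0.      1.   ]]
px tcp [225.726 188.662] bar [225.796 182.99 ]
tip 225 176 [11 10 20] [0.521 0.155 0.19 ]
tip2 225 174 [12 14 15] [0.519 0.15  0.199]
tip3 226 178 [24 19 26] [0.522 0.15  0.185]
bar 223 182 [102  81  56] [0.517 0.165 0.166]
bar2 227 186 [151 121  80] [ 0.045 -1.235  0.822]
bar3 222 180 [116  94  65] [0.516 0.172 0.17 ]
52 [0.521 0.153 0.163] [0.515 0.126 0.105] [0.53  0.196 0.179]
220 [[0.524 0.156 0.179]
 [0.535 0.159 0.18 ]
 [0.52  0.154 0.181]
 [0.516 0.169 0.182]
 [0.521 0.157 0.183]
 [0.53  0.153 0.183]
 [0.515 0.149 0.183]
 [0.526 0.152 0.184]
 [0.516 0.171 0.184]
 [0.528 0.157 0.185]
 [0.534 0.155 0.185]
 [0.522 0.15  0.185]
 [0.53  0.154 0.186]
 [0.516 0.159 0.186]
 [0.515 0.149 0.187]
 [0.524 0.155 0.187]
 [0.517 0.173 0.187]
 [0.52  0.154 0.187]
 [0.528 0.158 0.188]
 [0.525 0.159 0.188]]
[[0.534 0.134 0.163]
 [0.531 0.134 0.166]
 [0.531 0.131 0.167]
 [0.528 0.135 0.173]
 [0.528 0.133 0.172]
 [0.528 0.131 0.17 ]
 [0.529 0.129 0.168]
 [0.529 0.127 0.165]
 [0.526 0.135 0.17 ]
 [0.526 0.133 0.171]
 [0.526 0.131 0.168]
 [0.527 0.129 0.165]
 [0.527 0.126 0.169]
 [0.527 0.124 0.166]
 [0.528 0.123 0.161]
 [0.528 0.12  0.165]
 [0.528 0.118 0.163]
 [0.528 0.115 0.165]
 [0.529 0.113 0.162]
 [0.529 0.111 0.162]
 [0.53  0.109 0.157]
 [0.529 0.107 0.16 ]
 [0.523 0.134 0.173]
 [0.524 0.133 0.169]
 [0.523 0.13  0.173]
 [0.524 0.128 0.169]
 [0.525 0.126 0.167]
 [0.526 0.125 0.162]
 [0.526 0.123 0.159]
 [0.526 0.12  0.163]
 [0.526 0.118 0.163]
 [0.526 0.115 0.164]
 [0.526 0.113 0.167]
 [0.526 0.111 0.163]
 [0.526 0.109 0.163]
 [0.527 0.107 0.16 ]
 [0.527 0.104 0.16 ]
 [0.527 0.102 0.16 ]
 [0.528 0.1   0.157]
 [0.529 0.098 0.154]]
```

By depth, the fingertips really end at z≈0.176, while the state reports 0.1425. The bar is at 0.163, as specified, so the reported height is about 34 mm low. I'll trust the cameras: open, go down 33 mm and check again.

>>> {"api": "move_arm", "payload": {"increments": [{"xyz": [0, 0, -5], "roll": 0, "grip": 70}, {"xyz": [0, 0, 0], "roll": 0, "grip": 70}, {"xyz": [0, 0, 0], "roll": 0, "grip": 70}, {"xyz": [0, 0, 0], "roll": 0, "grip": 70}, {"xyz": [0, 0, 0], "roll": 0, "grip": 70}]}}

```text
time_s: 6.55
position: [0.5255, 0.164, 0.1475]
tcp_rot: [[-0.016, 1.0, 0.0], [1.0, 0.016, -0.0], [-0.0, 0.0, -1.0]]
force: [-0.7, -0.3, -0.7]
opening: 0.303
grasp_force: 0.0
```

>>> {"api": "move_arm", "payload": {"increments": [{"xyz": [0, 0, 0], "roll": 0, "grip": 70}, {"xyz": [0, 0, 0], "roll": 0, "grip": 70}, {"xyz": [0, 0, 0], "roll": 0, "grip": 70}, {"xyz": [0, 0, 0], "roll": 0, "grip": 70}, {"xyz": [0, 0, 0], "roll": 0, "grip": 70}]}}

```text
time_s: 6.97
position: [0.5255, 0.164, 0.1474]
tcp_rot: [[-0.016, 1.0, -0.0], [1.0, 0.016, 0.0], [0.0, -0.0, -1.0]]
force: [0.1, -0.3, -0.0]
opening: 0.658
grasp_force: 0.0
```

```bash
cat > tip.py <<'E'
from h import *
np.set_printoptions(precision=3,suppress=True,linewidth=150)
s=bot.read_state();p=s["position"];print(s["time_s"],p,s["opening"],s["joint_positions"])
im,d=bot.capture("side");m=(im.max(2)<50);P=cloud("side",d,m)
P=P[(abs(P[:,0]-p[0])<.09)&(abs(P[:,1]-p[1])<.04)&(P[:,2]>.1)&(P[:,2]<.27)]
for a,b in((-.09,0),(0,.09)):
    Q=P[(P[:,0]-p[0]>a)&(P[:,0]-p[0]<b)];Q=Q[np.argsort(Q[:,2])]
    if len(Q)>9:T=Q[Q[:,2]<Q[4,2]+.02];print("tip z",Q[:8,2],"mean low 2cm",T.mean(0),len(T))
E
python3 tip.py
```

```text
6.9667 [0.525 0.164 0.147] 0.6576485078102812 [ 5.703 27.493 95.249  0.001 57.264  4.785]
tip z [0.182 0.184 0.189 0.189 0.189 0.192 0.192 0.193] mean low 2cm [0.491 0.156 0.198] 26
tip z [0.185 0.187 0.188 0.188 0.189 0.19  0.191 0.191] mean low 2cm [0.557 0.159 0.197] 29
```

>>> {"api": "move_arm", "payload": {"increments": [{"xyz": [0, 0, 8], "roll": 0, "grip": 70}, {"xyz": [0, 0, 12], "roll": 0, "grip": 70}, {"xyz": [0, 0, 12], "roll": 0, "grip": 70}, {"xyz": [0, 0, 7], "roll": 0, "grip": 70}, {"xyz": [0, 0, 0], "roll": 0, "grip": 70}]}}

```text
time_s: 7.43
position: [0.5239, 0.1638, 0.1065]
tcp_rot: [[-0.016, 1.0, -0.004], [1.0, 0.016, -0.0], [-0.0, -0.004, -1.0]]
force: [-0.2, 0.3, 0.4]
opening: 0.704
grasp_force: 0.0
```

```bash
python3 tip.py; python3 - <<'E'
from h import *
im,d=bot.capture("side");u,v=px("side",[.526,.164,.14]).astype(int)
x=im[max(v-60,0):v+45,u-70:u+70][...,::-1];cv2.imwrite("pics/c4.png",cv2.resize(x,None,fx=5,fy=5))
E
```

```text
7.4333 [0.524 0.164 0.107] 0.7041991285284679 [ 5.699 30.869 97.318 -0.002 52.047  4.786]
tip z [0.143 0.148 0.149 0.152 0.152 0.152 0.153 0.154] mean low 2cm [0.487 0.154 0.159] 21
tip z [0.14  0.142 0.142 0.143 0.145 0.146 0.147 0.147] mean low 2cm [0.557 0.158 0.153] 33
```

View pics/c4.png

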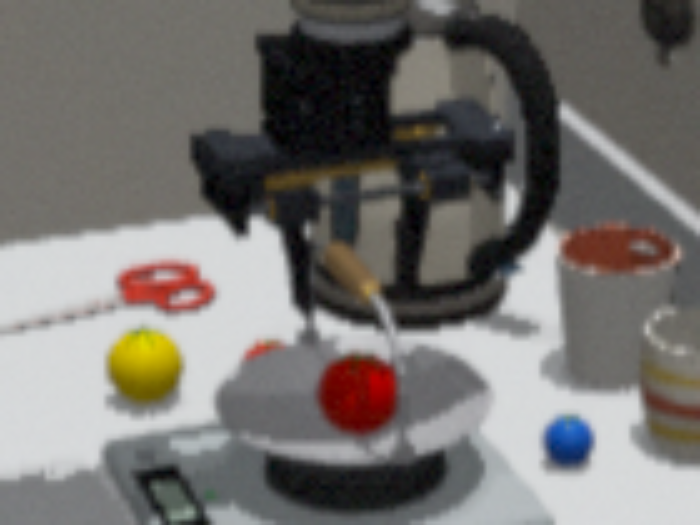

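The bar (350,270) is now between the fingers (305 and 412), with the tips just below it and well above the tomato. I'll close.

>>> {"api": "move_arm", "payload": {"increments": [{"xyz": [0, 0, 0], "roll": 0, "grip": 0}, {"xyz": [0, 0, 0], "roll": 0, "grip": 0}, {"xyz": [0, 0, 0], "roll": 0, "grip": 0}, {"xyz": [0, 0, 0], "roll": 0, "grip": 0}, {"xyz": [0, 0, 0], "roll": 0, "grip": 0}]}}

```text
time_s: 7.95
position: [0.5257, 0.1641, 0.1088]
tcp_rot: [[-0.016, 1.0, 0.001], [1.0, 0.016, 0.0], [0.0, 0.001, -1.0]]
force: [-1.5, -0.9, -0.7]
opening: 0.41
grasp_force: 0.0
```

>>> {"api": "move_arm", "payload": {"increments": [{"xyz": [0, 0, 0], "roll": 0, "grip": 0}, {"xyz": [0, 0, 0], "roll": 0, "grip": 0}, {"xyz": [0, 0, 0], "roll": 0, "grip": 0}, {"xyz": [0, 0, 0], "roll": 0, "grip": 0}, {"xyz": [0, 0, 0], "roll": 0, "grip": 0}]}}

```text
time_s: 8.37
position: [0.5249, 0.164, 0.1085]
tcp_rot: [[-0.016, 1.0, -0.001], [1.0, 0.016, -0.0], [-0.0, -0.001, -1.0]]
force: [-1.9, -0.3, 1.4]
opening: 0.175
grasp_force: 30.0
```

The bar is gripped (15 mm wide, 30 N). Now the quarter turn anticlockwise, which is negative roll, with a ramp.

>>> {"api": "move_arm", "payload": {"increments": [{"xyz": [0, 0, 0], "roll": -0.01, "grip": 0}, {"xyz": [0, 0, 0], "roll": -0.02, "grip": 0}, {"xyz": [0, 0, 0], "roll": -0.03, "grip": 0}, {"xyz": [0, 0, 0], "roll": -0.04, "grip": 0}, {"xyz": [0, 0, 0], "roll": -0.05, "grip": 0}]}}

```text
time_s: 8.78
position: [0.5263, 0.1637, 0.1083]
tcp_rot: [[-0.168, 0.986, 0.002], [0.986, 0.168, -0.0], [-0.001, 0.001, -1.0]]
force: [1.0, -1.3, -0.4]
opening: 0.18
grasp_force: 30.0
```

```bash
python3 -c "
from rig import bot
s=bot.read_state();print(s['force'],s['moment'],s['position'])"
```

```text
[ 0.96847957 -1.27405552 -0.3864296 ] [-0.18225394 -0.28746329 -0.00566343] [0.52625656 0.16373435 0.10832017]
```

>>> {"api": "move_arm", "payload": {"increments": [{"xyz": [0, 0, 0], "roll": -0.06, "grip": 0}, {"xyz": [0, 0, 0], "roll": -0.06, "grip": 0}, {"xyz": [0, 0, 0], "roll": -0.06, "grip": 0}, {"xyz": [0, 0, 0], "roll": -0.06, "grip": 0}, {"xyz": [0, 0, 0], "roll": -0.06, "grip": 0}]}}

```text
time_s: 9.2
position: [0.5268, 0.164, 0.1082]
tcp_rot: [[-0.453, 0.892, 0.003], [0.892, 0.453, 0.0], [-0.001, 0.002, -1.0]]
force: [1.3, -0.6, -1.4]
opening: 0.179
grasp_force: 30.0
```

>>> {"api": "move_arm", "payload": {"increments": [{"xyz": [0, 0, 0], "roll": -0.06, "grip": 0}, {"xyz": [0, 0, 0], "roll": -0.06, "grip": 0}, {"xyz": [0, 0, 0], "roll": -0.06, "grip": 0}, {"xyz": [0, 0, 0], "roll": -0.06, "grip": 0}, {"xyz": [0, 0, 0], "roll": -0.06, "grip": 0}]}}

```text
time_s: 9.62
position: [0.5268, 0.1642, 0.1082]
tcp_rot: [[-0.696, 0.718, 0.003], [0.718, 0.696, 0.001], [-0.001, 0.002, -1.0]]
force: [0.7, 0.0, -2.0]
opening: 0.182
grasp_force: 30.0
```

>>> {"api": "move_arm", "payload": {"increments": [{"xyz": [0, 0, 0], "roll": -0.06, "grip": 0}, {"xyz": [0, 0, 0], "roll": -0.06, "grip": 0}, {"xyz": [0, 0, 0], "roll": -0.06, "grip": 0}, {"xyz": [0, 0, 0], "roll": -0.06, "grip": 0}, {"xyz": [0, 0, 0], "roll": -0.06, "grip": 0}]}}

```text
time_s: 10.03
position: [0.5268, 0.1643, 0.1083]
tcp_rot: [[-0.877, 0.481, 0.003], [0.481, 0.877, 0.001], [-0.002, 0.002, -1.0]]
force: [1.7, 0.9, -2.4]
opening: 0.182
grasp_force: 30.0
```

>>> {"api": "move_arm", "payload": {"increments": [{"xyz": [0, 0, 0], "roll": -0.06, "grip": 0}, {"xyz": [0, 0, 0], "roll": -0.06, "grip": 0}, {"xyz": [0, 0, 0], "roll": -0.06, "grip": 0}, {"xyz": [0, 0, 0], "roll": -0.06, "grip": 0}, {"xyz": [0, 0, 0], "roll": -0.06, "grip": 0}]}}

```text
time_s: 10.45
position: [0.5266, 0.1645, 0.1082]
tcp_rot: [[-0.98, 0.2, 0.002], [0.2, 0.98, 0.001], [-0.002, 0.002, -1.0]]
force: [1.0, 1.5, -2.5]
opening: 0.175
grasp_force: 30.0
```

```bash
python3 -c "
from rig import bot
s=bot.read_state();print(s['force'],s['moment'],s['position'],s['joint_positions'])"
```

```text
[ 1.02125453  1.53908749 -2.54350262] [ 0.41399008 -0.33608381 -0.08263973] [0.52664172 0.16450835 0.10824058] [ 5.70829757e+00  3.07542747e+01  9.71594006e+01  6.63921655e-02
  5.19518482e+01 -7.27825718e+01]
```

>>> {"api": "move_arm", "payload": {"increments": [{"xyz": [0, 0, 0], "roll": -0.06, "grip": 0}, {"xyz": [0, 0, 0], "roll": -0.05, "grip": 0}, {"xyz": [0, 0, 0], "roll": -0.04, "grip": 0}, {"xyz": [0, 0, 0], "roll": -0.03, "grip": 0}, {"xyz": [0, 0, 0], "roll": -0.02, "grip": 0}]}}

```text
time_s: 10.87
position: [0.5263, 0.1645, 0.1082]
tcp_rot: [[-1.0, 0.003, 0.002], [0.003, 1.0, 0.001], [-0.002, 0.001, -1.0]]
force: [1.5, 1.7, -2.0]
opening: 0.18
grasp_force: 30.0
```

```bash
python3 - <<'E'
from h import *
s=bot.read_state();print(s['force'],s['moment'],s['position'])
im,d=bot.capture("side");u,v=px("side",[.526,.164,.14]).astype(int)
x=im[max(v-50,0):v+50,u-60:u+60][...,::-1];a=cv2.resize(x,None,fx=4,fy=4)
im,d=bot.capture("top");x=im[193:293,180:250][...,::-1];b=cv2.resize(x,None,fx=4,fy=4);cv2.imwrite("pics/c5.png",np.hstack([a,b]))
E
```

```text
[ 1.52437626  1.72889243 -1.96242944] [ 0.45353065 -0.26908482 -0.00911053] [0.52631831 0.16451581 0.10824002]
```

View pics/c5.png

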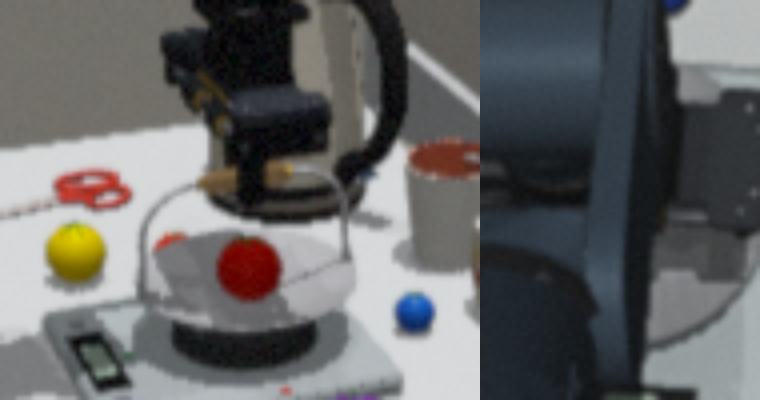

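The handle now runs front to back (hoop ends at (145,290) and (350,265), with the green-dot side at the front), and the tomato is still in the middle. Lifting gently.

>>> {"api": "move_arm", "payload": {"increments": [{"xyz": [0, 0, -1], "roll": 0, "grip": 0}, {"xyz": [0, 0, -1], "roll": 0, "grip": 0}, {"xyz": [0, 0, -2], "roll": 0, "grip": 0}, {"xyz": [0, 0, -2], "roll": 0, "grip": 0}, {"xyz": [0, 0, -3], "roll": 0, "grip": 0}]}}

```text
time_s: 11.38
position: [0.5251, 0.1639, 0.1174]
tcp_rot: [[-1.0, 0.005, -0.001], [0.005, 1.0, -0.0], [0.001, -0.0, -1.0]]
force: [-0.3, 0.3, -4.0]
opening: 0.183
grasp_force: 30.0
```

>>> {"api": "move_arm", "payload": {"increments": [{"xyz": [0, 0, -4], "roll": 0, "grip": 0}, {"xyz": [0, 0, -5], "roll": 0, "grip": 0}, {"xyz": [0, 0, -6], "roll": 0, "grip": 0}, {"xyz": [0, 0, -6], "roll": 0, "grip": 0}, {"xyz": [0, 0, -6], "roll": 0, "grip": 0}]}}

```text
time_s: 11.8
position: [0.5257, 0.164, 0.1453]
tcp_rot: [[-1.0, 0.005, 0.001], [0.005, 1.0, 0.0], [-0.001, 0.0, -1.0]]
force: [0.3, -0.8, -3.9]
opening: 0.182
grasp_force: 30.0
```

>>> {"api": "move_arm", "payload": {"increments": [{"xyz": [0, 0, -6], "roll": 0, "grip": 0}, {"xyz": [0, 0, -6], "roll": 0, "grip": 0}, {"xyz": [0, 0, -6], "roll": 0, "grip": 0}, {"xyz": [0, 0, -6], "roll": 0, "grip": 0}, {"xyz": [0, 0, -6], "roll": 0, "grip": 0}]}}

```text
time_s: 12.22
position: [0.5254, 0.164, 0.1751]
tcp_rot: [[-1.0, 0.005, -0.0], [0.005, 1.0, 0.0], [0.0, 0.0, -1.0]]
force: [-0.4, -0.5, -3.9]
opening: 0.18
grasp_force: 30.0
```

>>> {"api": "move_arm", "payload": {"increments": [{"xyz": [0, 0, -6], "roll": 0, "grip": 0}, {"xyz": [0, 0, -5], "roll": 0, "grip": 0}, {"xyz": [0, 0, -4], "roll": 0, "grip": 0}, {"xyz": [0, 0, -3], "roll": 0, "grip": 0}, {"xyz": [0, 0, -2], "roll": 0, "grip": 0}]}}

```text
time_s: 12.63
position: [0.5256, 0.164, 0.1949]
tcp_rot: [[-1.0, 0.005, 0.0], [0.005, 1.0, 0.0], [-0.0, 0.0, -1.0]]
force: [0.5, 0.3, -4.6]
opening: 0.179
grasp_force: 30.0
```

```bash
cat > tom.py <<'E'
from h import *
np.set_printoptions(precision=4,suppress=True)
s=bot.read_state();p=s["position"];print(s["time_s"],p,s["force"],s["moment"])
im,d=bot.capture("side");hs=cv2.cvtColor(im,cv2.COLOR_RGB2HSV)
m=((hs[...,0]<6)|(hs[...,0]>174))&(hs[...,1]>150)&(hs[...,2]>60)
P=cloud("side",d,m);P=P[(np.hypot(*(P[:,:2]-p[:2]).T)<.09)&(P[:,2]>.06)&(P[:,2]<.26)]
from scipy.optimize import least_squares
if len(P)>10:
    f=least_squares(lambda c:np.linalg.norm(P-c,axis=1)-.027,P.mean(0)+[0,.015,-.01],loss="soft_l1",f_scale=.003);print("tomato",len(P),f.x,"rel",f.x-p)
u,v=px("side",p).astype(int)
x=im[max(v-50,0):v+50,u-70:u+70][...,::-1];cv2.imwrite("pics/t%d.png"%(s["time_s"]*10),cv2.resize(x,None,fx=4,fy=4))
E
python3 tom.py
```

```text
12.6333 [0.5256 0.164  0.1949] [ 0.5099  0.3312 -4.5951] [ 0.0923 -0.1654 -0.002 ]
tomato 186 [0.53   0.1693 0.1641] rel [ 0.0044  0.0053 -0.0308]
```

The tomato is in the middle and the dish hangs free. Now the slow carry with an acceleration ramp: tool +x is world -x, and tool -y is world -y.

>>> {"api": "move_arm", "payload": {"increments": [{"xyz": [0, -0.5, 0], "roll": 0, "grip": 0}, {"xyz": [0.1, -1, 0], "roll": 0, "grip": 0}, {"xyz": [0.2, -2, 0], "roll": 0, "grip": 0}, {"xyz": [0.2, -3, 0], "roll": 0, "grip": 0}, {"xyz": [0.3, -4, 0], "roll": 0, "grip": 0}]}}

```text
time_s: 13.1
position: [0.5245, 0.1533, 0.1942]
tcp_rot: [[-1.0, 0.004, -0.0], [0.004, 1.0, -0.0], [0.0, -0.0, -1.0]]
force: [0.2, 0.4, -4.4]
opening: 0.183
grasp_force: 30.0
```

>>> {"api": "move_arm", "payload": {"increments": [{"xyz": [0.4, -5, 0], "roll": 0, "grip": 0}, {"xyz": [0.5, -6, 0], "roll": 0, "grip": 0}, {"xyz": [0.6, -7, 0], "roll": 0, "grip": 0}, {"xyz": [0.7, -8, 0], "roll": 0, "grip": 0}, {"xyz": [0.7, -9, 0], "roll": 0, "grip": 0}]}}

```text
time_s: 13.52
position: [0.5215, 0.1177, 0.1945]
tcp_rot: [[-1.0, 0.005, -0.0], [0.005, 1.0, -0.0], [0.0, -0.0, -1.0]]
force: [0.8, 0.0, -4.0]
opening: 0.18
grasp_force: 30.0
```

>>> {"api": "move_arm", "payload": {"increments": [{"xyz": [0.8, -10, 0], "roll": 0, "grip": 0}, {"xyz": [0.9, -11, 0], "roll": 0, "grip": 0}, {"xyz": [0.9, -11.5, 0], "roll": 0, "grip": 0}, {"xyz": [0.9, -11.6, 0], "roll": 0, "grip": 0}, {"xyz": [0.9, -11.6, 0], "roll": 0, "grip": 0}]}}

```text
time_s: 13.93
position: [0.5168, 0.0615, 0.1945]
tcp_rot: [[-1.0, 0.005, 0.0], [0.005, 1.0, -0.0], [-0.0, -0.0, -1.0]]
force: [0.1, -0.3, -4.1]
opening: 0.182
grasp_force: 30.0
```

>>> {"api": "move_arm", "payload": {"increments": [{"xyz": [1, -11.6, 0], "roll": 0, "grip": 0}, {"xyz": [1, -11.6, 0], "roll": 0, "grip": 0}, {"xyz": [1, -11.6, 0], "roll": 0, "grip": 0}, {"xyz": [1, -11.6, 0], "roll": 0, "grip": 0}, {"xyz": [1, -11.6, 0], "roll": 0, "grip": 0}]}}

```text
time_s: 14.35
position: [0.5115, 0.0037, 0.1945]
tcp_rot: [[-1.0, 0.005, 0.0], [0.005, 1.0, -0.0], [-0.0, -0.0, -1.0]]
force: [-0.7, 0.3, -4.5]
opening: 0.181
grasp_force: 30.0
```

>>> {"api": "move_arm", "payload": {"increments": [{"xyz": [1, -11.6, 0], "roll": 0, "grip": 0}, {"xyz": [1, -11.6, 0], "roll": 0, "grip": 0}, {"xyz": [1, -11.6, 0], "roll": 0, "grip": 0}, {"xyz": [1, -11.6, 0], "roll": 0, "grip": 0}, {"xyz": [1, -11.6, 0], "roll": 0, "grip": 0}]}}

```text
time_s: 14.77
position: [0.5062, -0.0542, 0.1944]
tcp_rot: [[-1.0, 0.005, -0.0], [0.005, 1.0, 0.0], [0.0, 0.0, -1.0]]
force: [0.2, -0.3, -4.8]
opening: 0.18
grasp_force: 30.0
```

>>> {"api": "move_arm", "payload": {"increments": [{"xyz": [1, -11.6, 0], "roll": 0, "grip": 0}, {"xyz": [1, -11.6, 0], "roll": 0, "grip": 0}, {"xyz": [1, -11.6, 0], "roll": 0, "grip": 0}, {"xyz": [1, -11.6, 0], "roll": 0, "grip": 0}, {"xyz": [1, -11.6, 0], "roll": 0, "grip": 0}]}}

```text
time_s: 15.18
position: [0.501, -0.1122, 0.1944]
tcp_rot: [[-1.0, 0.005, 0.0], [0.005, 1.0, 0.0], [-0.0, 0.0, -1.0]]
force: [0.6, 0.2, -3.8]
opening: 0.18
grasp_force: 30.0
```

>>> {"api": "move_arm", "payload": {"increments": [{"xyz": [1, -11.6, 0], "roll": 0, "grip": 0}, {"xyz": [1, -11.6, 0], "roll": 0, "grip": 0}, {"xyz": [1, -11.6, 0], "roll": 0, "grip": 0}, {"xyz": [1, -11.6, 0], "roll": 0, "grip": 0}, {"xyz": [1, -11.6, 0], "roll": 0, "grip": 0}]}}

```text
time_s: 15.6
position: [0.4957, -0.1702, 0.1944]
tcp_rot: [[-1.0, 0.005, -0.0], [0.005, 1.0, 0.0], [0.0, 0.0, -1.0]]
force: [0.2, 0.1, -4.2]
opening: 0.181
grasp_force: 30.0
```

>>> {"api": "move_arm", "payload": {"increments": [{"xyz": [0.9, -11.6, 0], "roll": 0, "grip": 0}, {"xyz": [0.9, -11.6, 0], "roll": 0, "grip": 0}, {"xyz": [0.9, -11.5, 0], "roll": 0, "grip": 0}, {"xyz": [0.9, -11, 0], "roll": 0, "grip": 0}, {"xyz": [0.8, -10, 0], "roll": 0, "grip": 0}]}}

```text
time_s: 16.02
position: [0.4911, -0.226, 0.1944]
tcp_rot: [[-1.0, 0.005, 0.0], [0.005, 1.0, -0.0], [-0.0, -0.0, -1.0]]
force: [-0.8, 0.2, -3.1]
opening: 0.182
grasp_force: 30.0
```

>>> {"api": "move_arm", "payload": {"increments": [{"xyz": [0.7, -9, 0], "roll": 0, "grip": 0}, {"xyz": [0.7, -8, 0], "roll": 0, "grip": 0}, {"xyz": [0.6, -7, 0], "roll": 0, "grip": 0}, {"xyz": [0.5, -6, 0], "roll": 0, "grip": 0}, {"xyz": [0.4, -5, 0], "roll": 0, "grip": 0}]}}

```text
time_s: 16.43
position: [0.488, -0.2602, 0.1944]
tcp_rot: [[-1.0, 0.005, -0.0], [0.005, 1.0, 0.0], [0.0, 0.0, -1.0]]
force: [0.1, 0.7, -4.0]
opening: 0.183
grasp_force: 30.0
```

>>> {"api": "move_arm", "payload": {"increments": [{"xyz": [0.3, -4, 0], "roll": 0, "grip": 0}, {"xyz": [0.2, -3, 0], "roll": 0, "grip": 0}, {"xyz": [0.2, -2, 0], "roll": 0, "grip": 0}, {"xyz": [0.1, -1, 0], "roll": 0, "grip": 0}, {"xyz": [0, -0.5, 0], "roll": 0, "grip": 0}]}}

```text
time_s: 16.85
position: [0.4872, -0.2701, 0.1944]
tcp_rot: [[-1.0, 0.005, -0.0], [0.005, 1.0, 0.0], [0.0, 0.0, -1.0]]
force: [0.9, -0.4, -3.7]
opening: 0.183
grasp_force: 30.0
```

```bash
python3 tom.py; ls pics
```

```text
16.85 [ 0.4872 -0.2701  0.1944] [ 0.8982 -0.3675 -3.7168] [ 0.1525 -0.1726  0.0304]
tomato 319 [ 0.4905 -0.2613  0.1642] rel [ 0.0033  0.0088 -0.0302]
c2.png
c3.png
c4.png
c5.png
crop.png
side0.png
t126.png
t168.png
top0.png
```

Over the board. I'll wait for the tomato to settle and check again.

>>> {"api": "move_arm", "payload": {"increments": [{"xyz": [0, 0, 0], "roll": 0, "grip": 0}, {"xyz": [0, 0, 0], "roll": 0, "grip": 0}, {"xyz": [0, 0, 0], "roll": 0, "grip": 0}, {"xyz": [0, 0, 0], "roll": 0, "grip": 0}, {"xyz": [0, 0, 0], "roll": 0, "grip": 0}]}}

```text
time_s: 17.32
position: [0.4873, -0.2701, 0.1945]
tcp_rot: [[-1.0, 0.005, 0.0], [0.005, 1.0, -0.0], [-0.0, -0.0, -1.0]]
force: [-1.5, 0.4, -5.0]
opening: 0.184
grasp_force: 30.0
```

>>> {"api": "move_arm", "payload": {"increments": [{"xyz": [0, 0, 0], "roll": 0, "grip": 0}, {"xyz": [0, 0, 0], "roll": 0, "grip": 0}, {"xyz": [0, 0, 0], "roll": 0, "grip": 0}, {"xyz": [0, 0, 0], "roll": 0, "grip": 0}, {"xyz": [0, 0, 0], "roll": 0, "grip": 0}]}}

```text
time_s: 17.73
position: [0.4872, -0.2702, 0.1945]
tcp_rot: [[-1.0, 0.005, -0.0], [0.005, 1.0, 0.0], [0.0, 0.0, -1.0]]
force: [-0.1, -0.1, -3.6]
opening: 0.181
grasp_force: 30.0
```

>>> {"api": "move_arm", "payload": {"increments": [{"xyz": [0, 0, 0], "roll": 0, "grip": 0}, {"xyz": [0, 0, 0], "roll": 0, "grip": 0}, {"xyz": [0, 0, 0], "roll": 0, "grip": 0}, {"xyz": [0, 0, 0], "roll": 0, "grip": 0}, {"xyz": [0, 0, 0], "roll": 0, "grip": 0}]}}

```text
time_s: 18.15
position: [0.4872, -0.2702, 0.1944]
tcp_rot: [[-1.0, 0.005, -0.0], [0.005, 1.0, 0.0], [0.0, 0.0, -1.0]]
force: [-0.6, 0.3, -3.8]
opening: 0.179
grasp_force: 30.0
```

>>> {"api": "move_arm", "payload": {"increments": [{"xyz": [0, 0, 0], "roll": 0, "grip": 0}, {"xyz": [0, 0, 0], "roll": 0, "grip": 0}, {"xyz": [0, 0, 0], "roll": 0, "grip": 0}, {"xyz": [0, 0, 0], "roll": 0, "grip": 0}, {"xyz": [0, 0, 0], "roll": 0, "grip": 0}]}}

```text
time_s: 18.57
position: [0.4872, -0.2702, 0.1945]
tcp_rot: [[-1.0, 0.005, 0.0], [0.005, 1.0, 0.0], [-0.0, 0.0, -1.0]]
force: [-0.6, 0.5, -4.1]
opening: 0.18
grasp_force: 30.0
```

>>> {"api": "move_arm", "payload": {"increments": [{"xyz": [0, 0, 0], "roll": 0, "grip": 0}, {"xyz": [0, 0, 0], "roll": 0, "grip": 0}, {"xyz": [0, 0, 0], "roll": 0, "grip": 0}, {"xyz": [0, 0, 0], "roll": 0, "grip": 0}, {"xyz": [0, 0, 0], "roll": 0, "grip": 0}]}}

```text
time_s: 18.98
position: [0.4872, -0.2702, 0.1945]
tcp_rot: [[-1.0, 0.005, 0.0], [0.005, 1.0, -0.0], [-0.0, -0.0, -1.0]]
force: [-0.1, -0.6, -3.6]
opening: 0.182
grasp_force: 30.0
```

```bash
for i in 1 2 3 4; do python3 tom.py; done; python3 - <<'E'
from h import *
s=bot.read_state();p=s["position"]
im,d=bot.capture("side");P=cloud("side",d);k=(np.hypot(*(P[:,:2]-p[:2]).T)<.14)
u,v=px("side",p).astype(int)
cv2.imwrite("pics/fin.png",cv2.resize(im[max(v-75,0):v+75,u-100:u+100][...,::-1],None,fx=4,fy=4))
# rim ring: dish points by height (level check)
r=np.hypot(*(P[:,:2]-p[:2]).T);q=P[(r>.05)&(r<.1)&(P[:,2]>.11)&(P[:,2]<.185)]
print("rim",len(q),q.min(0),q.max(0),cv2.minEnclosingCircle((q[:,:2]*1000).astype(np.float32)))
im,d=bot.capture("top");b=bot.trace("board","top")
for o in b[:1]:
    S=cloud("top",d,o["mask"]);S=S[S[:,2]<.03];print(cv2.minAreaRect(S[:,:2].astype(np.float32)*1000))
E
```

```text
18.9833 [ 0.4872 -0.2702  0.1945] [-0.1497 -0.621  -3.581 ] [ 0.1174 -0.1213 -0.0411]
tomato 318 [ 0.4902 -0.2616  0.1638] rel [ 0.003   0.0086 -0.0306]
19.0333 [ 0.4872 -0.2702  0.1945] [ 0.3696 -0.2616 -4.8493] [ 0.0898 -0.0916 -0.0302]
tomato 319 [ 0.4903 -0.2613  0.1643] rel [ 0.0031  0.0089 -0.0302]
19.0833 [ 0.4872 -0.2702  0.1945] [-0.7097  0.0484 -3.8411] [ 0.0871 -0.1087 -0.0381]
tomato 314 [ 0.4905 -0.2613  0.1641] rel [ 0.0033  0.0089 -0.0304]
19.1333 [ 0.4872 -0.2702  0.1945] [ 0.3484  0.1232 -4.195 ] [ 0.0797 -0.1433 -0.0792]
tomato 318 [ 0.4906 -0.2614  0.164 ] rel [ 0.0034  0.0088 -0.0304]
rim 1407 [ 0.3955738  -0.36042975  0.13935609] [ 0.57594766 -0.18060317  0.18478615] ((486.3564453125, -270.797607421875), 91.58251953125)
((490.35723876953125, -266.17938232421875), (358.02362060546875, 244.97805786132812), 82.71756744384766)
```

View pics/fin.png

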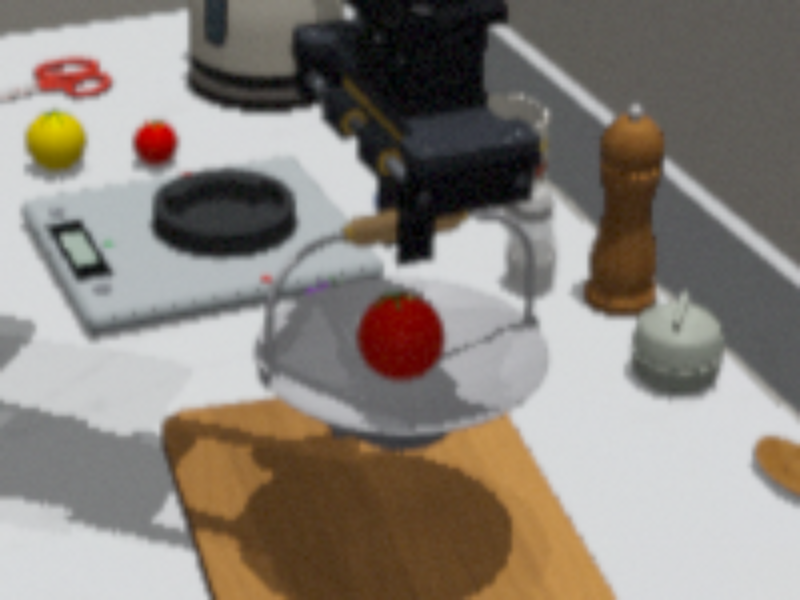

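The dish is level over the middle of the board, and the scene is undisturbed. The tomato is at rest but perhaps 9 mm off centre, away from the camera. I'll check with a projected overlay of the rim and the ideal tomato.

```bash
cat > ov.py <<'E'
from h import *
import sys
s=bot.read_state();p=s["position"];im,d=bot.capture("side")
hs=cv2.cvtColor(im,cv2.COLOR_RGB2HSV);m=(((hs[...,0]<6)|(hs[...,0]>174))&(hs[...,1]>120)&(hs[...,2]>40)).astype(np.uint8)
k,L,st,ce=cv2.connectedComponentsWithStats(m);u,v=px("side",[p[0],p[1],.165])
i=min([i for i in range(1,k) if st[i,4]>100],key=lambda i:np.hypot(*(ce[i]-[u,v])))
c=np.array([st[i,0]+st[i,2]/2-.5,st[i,1]+st[i,3]/2-.5]);w=plane("side",*c,.1655);print("tomato px",ce[i],c,st[i],"ideal",u,v,"pos@z.1655",w,"off mm",(w-p)[:2]*1000)
f=4;o=np.array([int(u)-60,int(v)-50]);x=cv2.resize(im[o[1]:o[1]+100,o[0]:o[0]+120][...,::-1],None,fx=f,fy=f)
T=lambda q:((px("side",q)-o+.5)*f).astype(int)
a=np.linspace(0,6.283,80);cv2.polylines(x,[np.array([T([p[0]+.089*np.cos(t),p[1]+.089*np.sin(t),.161]) for t in a])],True,(0,255,0),1)
cv2.circle(x,tuple(T([p[0],p[1],.1655]).tolist()),4,(255,255,0),-1);cv2.imwrite(sys.argv[1],x)
E
python3 ov.py pics/ov.png
```

```text
tomato px [269.73111782 251.32930514] [269.5 251. ] [259 241  22  21 331] ideal 270.0645284406422 252.7758975883626 pos@z.1655 [ 0.48887614 -0.26292675  0.1655    ] off mm [1.66510861 7.24618618]
```

View pics/ov.png

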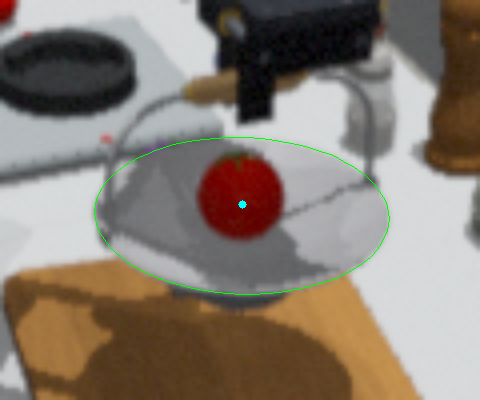

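The rim overlay fits. The tomato is still, but about 7 mm off centre (+y). A ball on a shifting plate lags behind it, so a brisk small shift of the dish in +y (8 mm, and 2 mm in x towards the board's middle) should centre it.

>>> {"api": "move_arm", "payload": {"increments": [{"xyz": [-0.5, 2, 0], "roll": 0, "grip": 0}, {"xyz": [-1, 4, 0], "roll": 0, "grip": 0}, {"xyz": [-0.5, 2, 0], "roll": 0, "grip": 0}, {"xyz": [0, 0, 0], "roll": 0, "grip": 0}, {"xyz": [0, 0, 0], "roll": 0, "grip": 0}]}}

```text
time_s: 19.8
position: [0.4893, -0.2619, 0.1945]
tcp_rot: [[-1.0, 0.004, -0.0], [0.004, 1.0, -0.0], [0.0, -0.0, -1.0]]
force: [0.1, -0.2, -4.5]
opening: 0.178
grasp_force: 30.0
```

>>> {"api": "move_arm", "payload": {"increments": [{"xyz": [0, 0, 0], "roll": 0, "grip": 0}, {"xyz": [0, 0, 0], "roll": 0, "grip": 0}, {"xyz": [0, 0, 0], "roll": 0, "grip": 0}, {"xyz": [0, 0, 0], "roll": 0, "grip": 0}, {"xyz": [0, 0, 0], "roll": 0, "grip": 0}]}}

```text
time_s: 20.22
position: [0.4892, -0.2623, 0.1944]
tcp_rot: [[-1.0, 0.005, 0.0], [0.005, 1.0, -0.0], [-0.0, -0.0, -1.0]]
force: [0.3, 0.1, -3.8]
opening: 0.178
grasp_force: 30.0
```

```bash
python3 ov.py pics/ov2.png; python3 tom.py
```

```text
tomato px [269.11178248 249.3897281 ] [269. 249.] [259 239  21  21 331] ideal 269.5291763901876 251.01946274249056 pos@z.1655 [ 0.49146848 -0.253948    0.1655    ] off mm [2.22441085 8.34711052]
20.2667 [ 0.4892 -0.2623  0.1944] [-0.0966  0.2178 -4.1736] [ 0.0608 -0.1509  0.0008]
tomato 322 [ 0.4922 -0.2529  0.1643] rel [ 0.0029  0.0093 -0.0301]
```

The tomato moved with the dish, so rolling resistance holds it. I'll try one asymmetric nudge: move gently in +y, then come back with a gentle start and a firmer stop. That ends on the board's middle and lets the tomato roll on a few mm in -y.

>>> {"api": "move_arm", "payload": {"increments": [{"xyz": [0, 1, 0], "roll": 0, "grip": 0}, {"xyz": [0, 2, 0], "roll": 0, "grip": 0}, {"xyz": [0, 3, 0], "roll": 0, "grip": 0}, {"xyz": [0, 4, 0], "roll": 0, "grip": 0}, {"xyz": [0, 4, 0], "roll": 0, "grip": 0}]}}

```text
time_s: 20.73
position: [0.4892, -0.2477, 0.1944]
tcp_rot: [[-1.0, 0.005, -0.0], [0.005, 1.0, 0.0], [0.0, 0.0, -1.0]]
force: [-0.2, 0.4, -4.0]
opening: 0.184
grasp_force: 30.0
```

>>> {"api": "move_arm", "payload": {"increments": [{"xyz": [0, 4, 0], "roll": 0, "grip": 0}, {"xyz": [0, 4, 0], "roll": 0, "grip": 0}, {"xyz": [0, 3, 0], "roll": 0, "grip": 0}, {"xyz": [0, 2, 0], "roll": 0, "grip": 0}, {"xyz": [0, 1, 0], "roll": 0, "grip": 0}]}}

```text
time_s: 21.15
position: [0.4894, -0.2337, 0.1945]
tcp_rot: [[-1.0, 0.004, -0.0], [0.004, 1.0, 0.0], [0.0, 0.0, -1.0]]
force: [-0.1, 0.3, -3.9]
opening: 0.179
grasp_force: 30.0
```

>>> {"api": "move_arm", "payload": {"increments": [{"xyz": [0, -1, 0], "roll": 0, "grip": 0}, {"xyz": [0, -2, 0], "roll": 0, "grip": 0}, {"xyz": [0, -3, 0], "roll": 0, "grip": 0}, {"xyz": [0, -4, 0], "roll": 0, "grip": 0}, {"xyz": [0, -5, 0], "roll": 0, "grip": 0}]}}

```text
time_s: 21.57
position: [0.4893, -0.2497, 0.1944]
tcp_rot: [[-1.0, 0.005, -0.0], [0.005, 1.0, -0.0], [0.0, -0.0, -1.0]]
force: [-0.4, -1.0, -4.4]
opening: 0.183
grasp_force: 30.0
```

>>> {"api": "move_arm", "payload": {"increments": [{"xyz": [0, -6, 0], "roll": 0, "grip": 0}, {"xyz": [0, -6, 0], "roll": 0, "grip": 0}, {"xyz": [0, -6, 0], "roll": 0, "grip": 0}, {"xyz": [0, 0, 0], "roll": 0, "grip": 0}, {"xyz": [0, 0, 0], "roll": 0, "grip": 0}]}}

```text
time_s: 21.98
position: [0.4892, -0.2677, 0.1944]
tcp_rot: [[-1.0, 0.006, -0.0], [0.006, 1.0, 0.0], [0.0, 0.0, -1.0]]
force: [-0.8, -0.2, -3.9]
opening: 0.178
grasp_force: 30.0
```

>>> {"api": "move_arm", "payload": {"increments": [{"xyz": [0, 0, 0], "roll": 0, "grip": 0}, {"xyz": [0, 0, 0], "roll": 0, "grip": 0}, {"xyz": [0, 0, 0], "roll": 0, "grip": 0}, {"xyz": [0, 0, 0], "roll": 0, "grip": 0}, {"xyz": [0, 0, 0], "roll": 0, "grip": 0}]}}

```text
time_s: 22.4
position: [0.4893, -0.2669, 0.1945]
tcp_rot: [[-1.0, 0.004, 0.0], [0.004, 1.0, 0.0], [-0.0, 0.0, -1.0]]
force: [0.1, -0.3, -2.9]
opening: 0.179
grasp_force: 30.0
```

>>> {"api": "move_arm", "payload": {"increments": [{"xyz": [0, 0, 0], "roll": 0, "grip": 0}, {"xyz": [0, 0, 0], "roll": 0, "grip": 0}, {"xyz": [0, 0, 0], "roll": 0, "grip": 0}, {"xyz": [0, 0, 0], "roll": 0, "grip": 0}, {"xyz": [0, 0, 0], "roll": 0, "grip": 0}]}}

```text
time_s: 22.82
position: [0.4892, -0.2672, 0.1945]
tcp_rot: [[-1.0, 0.005, 0.0], [0.005, 1.0, -0.0], [-0.0, -0.0, -1.0]]
force: [-0.3, -0.5, -4.5]
opening: 0.183
grasp_force: 30.0
```

```bash
python3 ov.py pics/ov3.png; python3 tom.py
```

```text
tomato px [271.00315457 252.19873817] [271.  251.5] [261 242  21  20 317] ideal 270.3395523040552 252.0110402006129 pos@z.1655 [ 0.49135106 -0.26636149  0.1655    ] off mm [2.10654754 0.83832871]
22.8667 [ 0.4892 -0.2672  0.1944] [-0.124  -1.0379 -4.2617] [ 0.0634 -0.1115  0.0076]
tomato 304 [ 0.4922 -0.2651  0.1643] rel [ 0.003   0.0021 -0.0301]
```

The tomato is now within about 2–3 mm of the middle. One more short wait to confirm it's still, then hand in.

>>> {"api": "move_arm", "payload": {"increments": [{"xyz": [0, 0, 0], "roll": 0, "grip": 0}, {"xyz": [0, 0, 0], "roll": 0, "grip": 0}, {"xyz": [0, 0, 0], "roll": 0, "grip": 0}, {"xyz": [0, 0, 0], "roll": 0, "grip": 0}, {"xyz": [0, 0, 0], "roll": 0, "grip": 0}]}}

```text
time_s: 23.33
position: [0.4892, -0.2672, 0.1944]
tcp_rot: [[-1.0, 0.005, -0.0], [0.005, 1.0, 0.0], [0.0, 0.0, -1.0]]
force: [0.1, 0.2, -4.5]
opening: 0.178
grasp_force: 30.0
```

>>> {"api": "move_arm", "payload": {"increments": [{"xyz": [0, 0, 0], "roll": 0, "grip": 0}, {"xyz": [0, 0, 0], "roll": 0, "grip": 0}, {"xyz": [0, 0, 0], "roll": 0, "grip": 0}, {"xyz": [0, 0, 0], "roll": 0, "grip": 0}, {"xyz": [0, 0, 0], "roll": 0, "grip": 0}]}}

```text
time_s: 23.75
position: [0.4892, -0.2672, 0.1944]
tcp_rot: [[-1.0, 0.005, -0.0], [0.005, 1.0, 0.0], [0.0, 0.0, -1.0]]
force: [-0.4, -0.5, -3.3]
opening: 0.182
grasp_force: 30.0
```

```bash
python3 tom.py; python3 -c "
from rig import bot
print(bot.hand_in())"
```

```text
23.75 [ 0.4892 -0.2672  0.1944] [-0.424  -0.4716 -3.3043] [ 0.1196 -0.1619 -0.0089]
tomato 301 [ 0.4919 -0.265   0.1643] rel [ 0.0027  0.0021 -0.0302]
the job is handed in; nothing more can be done
None
```

Job handed in at about 24 s: the dish was unlocked, lifted out and carried over, and is held level and still about 9 cm above the middle of the board, with the tomato at rest about 3 mm from the dish's centre.

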